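# Key and seat the lid of the sugar jar

## Robot

A 6-joint arm with a two-finger parallel gripper is mounted at the origin on the work surface. World frame = base frame: x ahead of the robot, y to its left, z up, the work surface at z = 0. Lengths are in m, angles in degrees, forces in N, time in s.
With the tool pointing down it reaches from about 0.25 to 0.725 m from the base axis. Payload 9.7 kg.
Tool frame: the origin (TCP) lies on the centre line of the jaws, within the pads' length; the fingertips stand bot.nose_length ahead of it and the grasp point (between the pads) lies 11 mm behind it (bot.nose_length is the distance from the TCP to the fingertips, in m); z points along the fingers, y is the line along which they close (so a half turn about z gives the same grasp; the last joint's range is limited). The gripper opens to 85 mm and grips with 20 to 120 N. Pads are 22 mm wide; open, the fingers measure 114 mm over their backs; the gripper's body (76 mm by 85 mm) begins 54 mm behind the grasp point. The pads swing forward as they close: fully open they stand 13 mm farther back than shut.
Start: joints at [-68.583, 4.979, 10.078, 95.1, 0, 90], TCP at [0.201, -0.512, 0.239] pointing down, gripper open.
Joint ranges: [-179.16, 179.16], [-48.56, 103.87], [-65.8, 70.77], [-126.05, 130.52], [-82.76, 87.17], [-180, 180]. Speed limits (degrees/s): [127.2, 127.2, 147.25, 180, 180, 180].

## Interface

Orientations are given as [roll, pitch, yaw] about the fixed x, y, z axes, in that order (R = Rz(yaw) Ry(pitch) Rx(roll)).
In Python, from workcell import bot gives the robot as it stands. The module is installed in compiled form; this text tells all that it offers.
- The arm moves only by the shell command python3 -m inch 'ROWS' [OPENING] [FORCE]. ROWS is JSON, a list of rows, each a list of 4 numbers: the shift along the world's x, y, z in cm, then the turn about the world's z in degrees. A call has exactly 8 rows; each row is the pose to reach, as a shift and turn from the pose commanded when the call began; what a row does not reach only later rows make up. A row lasts 1/8 s, in which the tool goes at most 62.5 mm and 10.7 degrees, less where a joint would pass 70% of its speed; a pose out of reach is approached as far as the arm can. A call with a gripper value outside its range is refused whole. OPENING is the finger opening in cm, from 0 to 8.54, set as the call begins (- or left out, the last holds). The fingers move at their own pace and stop on an object; FORCE is the grip in N (left out, the last holds). Time passes only in rows, so rows that repeat a pose let the fingers close, or fill a call up. It gives the time, the measured TCP pose, the force, the opening and the grip force at its end, in the units of the state.
- bot.get_obs(): the state, without advancing time (a new reading comes with each control period).
- bot.camera(name): name is "side" or "top"; returns a dict with "img" (420x560x3 uint8, red, green, blue), "fovy" (degrees; the focal length in pixels is half the picture's height over the tangent of half this angle, whatever the lens; pixels are square), "cx", "cy" (the principal point, pixels), "R" (3x3) and "t" (3): a world point X has camera coordinates R X + t. Camera axes: x right, y down, z forward; pixel columns grow to the right and rows downward; lengths in m; the calibration is good to about 2 mm. A picture is of the moment at which its call begins. There is no depth.
- bot.job_done(): hands the job in; it is judged then, once.
Trained networks look in a picture, given as the dict that the camera call returned (one of the last four; its "shot" number tells which), for a name from the list of things; names that differ only in an ending like _2 or _b are one class to them, and where a whole thing is asked for, a point or a joint stands for the part that bears it (a point fixed in the world has none). Each returns a list of dicts, best first, with "score" (0 to 1); they miss things now and then, are a little off and sometimes report something else, mostly with a low value. They report only what shows in the picture. A call takes as long as a camera call. They do not tell look-alikes from the thing itself.
- bot.find_in(thing, picture): "point" ([column, row] in pixels, amid what is visible of it).
- bot.landmark_of(thing, picture): "point" ([column, row] in pixels: a listed point, or the origin of a listed thing).
The state is a dict: "time": time; "q": joint angles; "qd": joint speeds; "joint_efforts": joint torques, N m; "ee_pos": TCP position; "tcp_rot": TCP orientation; "wrist_force": force on the tool from outside, world axes, zero at the start; "torque": the same for the moment, N m; "opening": finger opening in m; "grasp_force": force on a finger pad.
Only numpy, scipy, OpenCV 4.12 (cv2) and the standard library are available. Lean on these libraries where they do the work, as an engineer would, in place of code of your own. Each camera call takes 0.05 s, during which the arm holds its last target. There are 200 camera calls.

## Task

Close the washed sugar jar against ants: with a fingertip against the blue rib, turn the white lid until the notch in its edge stands over the orange pin on the jar's collar, where the orange block is, then press the lid down until it is fully home on the collar. Do not lift the lid and do not force or hammer it on the glass jar; leave the other kitchen things where they are, and finish with the hand clear.

Things in the scene. Friction and masses are not known exactly. Their poses are not given: they have to be found in the camera images.
- jar: The large glass jar, standing in a round dark wooden ring stand (160 mm across, 18 mm high) screwed to the concrete step, so it cannot move. Glass 120 mm across; dark steel collar 132 mm across, its top 112 mm above the step. Origin: centre of the underside, on the step; z up; x points to the pin.
- pin (a point): Tip of the upright orange locating pin on the jar's collar: 8 mm across with a tapered tip (4 mm), 58 mm from the jar's axis, tip 123 mm above the step (11 mm above the collar). While the lid lies over it the pin is hidden, but an orange block (26 x 22 mm, 36 mm high, top 136 mm above the step, fixed) stands just outside the collar and the lid at the same bearing, 69 to 95 mm from the axis, and stays in view.
- notch (a point): Middle of the notch in the rim of the lid, at the height of the lid's top face, 58 mm from the lid's axis. The notch is a slot 14 mm wide, cut right through, open to the rim and 16 mm deep; a painted orange stripe (26 x 10 mm) on the lid points to it. Its own x axis points outward from the lid's axis.
- lid_center (a point): Centre of the top face of the lid, on the jar's axis. The lid is a flat white disc 132 mm across and 10 mm thick. At the start its top is 134 mm above the step and its underside 1 mm above the pin's tip; fully home its top is 122 mm above the step, lying on the collar. The top is bare apart from the rib.
- rib (a point): Middle of the top of the blue rib, an upright bar on the lid, fixed, 42 mm from the lid's axis and directly opposite the notch. The rib runs radially from 14 to 57 mm from the axis, is 12 mm thick and stands 24 mm above the lid's top. Pushed sideways at this point it turns the lid with about 1.5 N.
- lid_turn (a joint): Turn of the lid about the upright axis (rad), growing anticlockwise seen from above; the notch is over the pin at 0 and at any whole turn (6.283). The lid turns freely both ways without a stop while raised, with light friction, and stays where it is left. The start lies between 0.7 and 5.5.
- lid_press (a joint): How far the lid is pressed down (m): 0 at the start (raised, held by the friction of its rubber seal), 0.012 fully home; below 0 it is being lifted. With the notch over the pin (within about 4 mm) it takes about 4 to 7 N to push down, anywhere on the top, and stays down; otherwise the pin stops it after 1 to 3 mm.
- plate: Red plastic plate, loose, 210 mm across, 22 mm high. Origin: centre of the underside. To be left alone.
- ladle: Steel ladle lying on the step, loose, 325 mm long, about 30 mm high. To be left alone.
- mug: Blue mug, loose, 80 mm across, 85 mm high. Origin: centre of the underside. To be left alone.
- tin: Tin can with a yellow label, loose, 74 mm across, 100 mm high. Origin: centre of the underside. To be left alone.
- button_jar: Small green glass jar with a steel lid and red press button, loose, 72 mm across, 108 mm high. Origin: centre of the underside. To be left alone.
- pot: Tall aluminium pot, loose, 220 mm across, 210 mm high. Origin: centre of the underside. To be left alone.
- pot_lid: Aluminium lid with a black knob resting loose on the pot, 226 mm across, 38 mm high. Origin: centre of the underside. To be left alone.
Things that resemble listed ones, but are neither listed nor needed, are in the scene too. Of the things that look like the jar, the largest one is meant.

How it is judged (in metres and radians):
On the way, in this order (a step that is already met when the one before it is completed fails the run):
1. the lid, still raised, has been turned until its notch is over the pin (horizontal distance between notch and pin below 0.006 m and value of joint lid_press below 0.006 m), for 0.02 s.
2. the lid is pressed home with the pin in its notch (horizontal distance between notch and pin below 0.006 m and value of joint lid_press above 0.0105 m), for 0.2 s.
At the end, for the whole second after the job is handed in: The lid is down on the collar (at least 10.5 of its 12 mm), the middle of its notch within 6 mm of the pin, at rest, the other kitchen things within 30 mm of where they stood, and the hand clear (all of step 2 and value of joint lid_press below 0.0135 m and velocity of joint lid_press below 0.005 m/s and velocity of joint lid_turn between -0.05 and 0.05 rad/s and distance of each of plate, ladle, mug, tin, button_jar, pot, pot_lid from where it was at the start of the episode below 0.03 m); the robot touches nothing.
It fails at once if the lid is lifted more than 4 mm (value of joint lid_press below -0.004 m).
It fails at once if the hand pushes on the jar or its lid with more than 60 N (contact force between the arm and jar above 60 N).
It fails at once if another kitchen thing is moved, lifted or knocked over by more than 30 mm (distance of any of plate, ladle, mug, tin, button_jar, pot, pot_lid from where it was at the start of the episode above 0.03 m).
It also fails if it takes over 54 s, if anything falls off the work surface, if the arm or the gripper's body presses on something with over 40 N, if the wrist force passes 120 N, or if a joint passes its speed limit or range.

## Working session

There is one attempt and no reset: what is moved stays moved. The work goes in short steps, Python scripts to look and compute and a shell command to move; the robot and the scene stay as the last step left them, time stands still between calls to the robot, and variables do not carry over. Pictures are saved under pics/ and viewed, at most 10 in all, crops included, and the job is handed in when it is done.

```bash
mkdir -p pics; cat > h.py <<'E'
import numpy as np,cv2
from workcell import bot
def K(c):
    f=c["img"].shape[0]/2/np.tan(np.radians(c["fovy"])/2); return f
def pz(c,p,z):
    R=np.array(c["R"]);t=np.array(c["t"]);d=R.T@np.array([(p[0]-c["cx"])/K(c),(p[1]-c["cy"])/K(c),1]);o=-R.T@t
    return o+d*(z-o[2])/d[2]
def proj(c,X):
    v=np.array(c["R"])@np.array(X)+np.array(c["t"]); return [round(float(v[0]/v[2]*K(c)+c["cx"]),1),round(float(v[1]/v[2]*K(c)+c["cy"]),1)]
def save(c,n): cv2.imwrite("pics/"+n,c["img"][:,:,::-1])
E
python3 - <<'E'
from h import *
for n in("top","side"):
    c=bot.camera(n); save(c,n+"1.png")
    print(n,c["fovy"],-np.array(c["R"]).T@np.array(c["t"]))
    for th,z in(("lid_center",.134),("notch",.134),("rib",.158),("jar",0),("pin",.123)):
        for r in bot.landmark_of(th,c)[:3]: print(th,np.round(r["point"],1),round(r["score"],2),pz(c,r["point"],z).round(3))
o=bot.get_obs();print(o["time"],o["ee_pos"],o["tcp_rot"],o["opening"],bot.nose_length)
E
```

```text
top 50.164774637727696 [0.41031117 0.05953592 1.41298991]
lid_center [274.8 210.6] 0.87 [0.53  0.057 0.134]
lid_center [335.  281.7] 0.81 [ 0.332 -0.117  0.134]
lid_center [177.6 307.4] 0.81 [0.252 0.323 0.134]
notch [281.5 194.8] 0.97 [0.576 0.039 0.134]
notch [191.6 312.9] 0.95 [0.238 0.284 0.134]
notch [341.6 294.3] 0.83 [ 0.297 -0.136  0.134]
rib [169.2 301.6] 0.87 [0.27  0.342 0.158]
rib [277.1 225.1] 0.79 [0.487 0.05  0.158]
rib [331.5 272.6] 0.56 [ 0.358 -0.104  0.158]
jar [275.2 218.5] 0.84 [0.518 0.055 0.   ]
jar [185.5 303.4] 0.73 [0.248 0.327 0.   ]
pin [342.5 296.2] 0.85 [ 0.291 -0.14   0.123]
pin [187.9 314.3] 0.78 [0.232 0.296 0.123]
pin [288.8 228.7] 0.73 [0.48  0.016 0.123]
side 50.89995073728218 [0.46446302 0.95762727 0.82045067]
lid_center [404.8 316.1] 0.8 [0.257 0.365 0.134]
lid_center [282.7 215.6] 0.76 [0.515 0.048 0.134]
lid_center [350.5 191.1] 0.62 [ 0.332 -0.074  0.134]
notch [363.1 188.9] 0.95 [ 0.296 -0.087  0.134]
notch [411.5 298.3] 0.74 [0.236 0.317 0.134]
notch [254.7 211.9] 0.56 [0.589 0.035 0.134]
rib [336.9 190. ] 0.96 [ 0.373 -0.042  0.158]
rib [396.9 315.8] 0.95 [0.279 0.386 0.158]
rib [297.1 213.8] 0.9 [0.477 0.07  0.158]
jar [276.5 252.6] 0.87 [0.533 0.041 0.   ]
jar [395.7 345.2] 0.77 [0.251 0.333 0.   ]
jar [343.1 221.2] 0.55 [ 0.34 -0.11  0.  ]
pin [360.3 190.9] 0.8 [ 0.303 -0.093  0.123]
pin [410.7 303.2] 0.68 [0.236 0.321 0.123]
pin [294.8 209.5] 0.6 [0.485 0.004 0.123]
0.6 [ 0.20081507 -0.51201589  0.23928089] [-1.79998973e+02  1.17121048e-03  2.14160474e+01] 0.0858537505690886 0.008
```

View pics/top1.png

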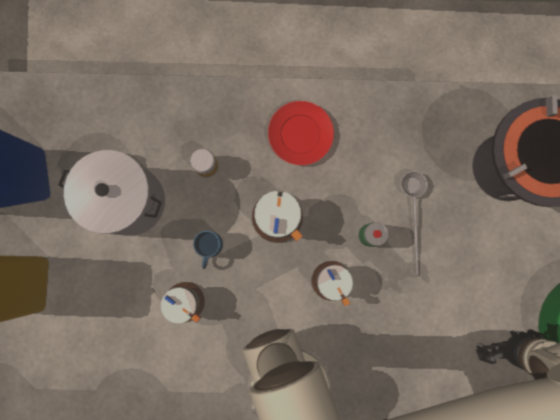

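View pics/side1.png

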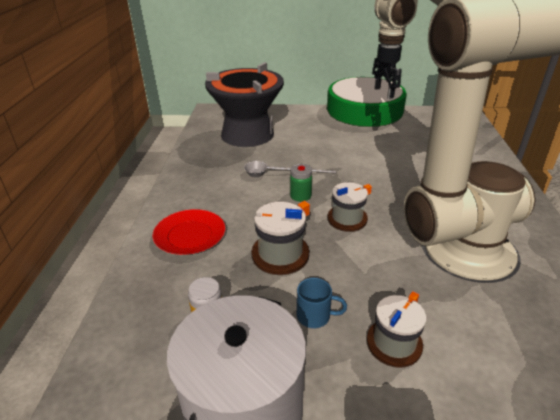

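The top view shows three jars, at (277,215), (335,282) and (178,305). The first has the widest lid, about 47 px against about 36 px, so it is the one meant. Its orange stripe and notch are near (280,196), the blue rib near (277,226) and the block near (297,235). I'll measure it and confirm in an enlarged crop.

```bash
python3 - <<'E'
from h import *
c=bot.camera("top"); im=c["img"]
x0,y0,w,h=237,175,80,80
cr=im[y0:y0+h,x0:x0+w]
cv2.imwrite("pics/crop1.png",cv2.resize(cr[:,:,::-1],None,fx=7,fy=7,interpolation=cv2.INTER_CUBIC))
hsv=cv2.cvtColor(im,cv2.COLOR_RGB2HSV)
def cc(m,name,z):
    n,l,s,ce=cv2.connectedComponentsWithStats(m.astype(np.uint8))
    for i in range(1,n):
        if s[i,4]>8 and x0<ce[i][0]<x0+w and y0<ce[i][1]<y0+h: print(name,s[i],ce[i].round(1),pz(c,ce[i],z).round(4))
H,S,V=[hsv[:,:,i].astype(int) for i in range(3)]
cc((H>5)&(H<22)&(S>130)&(V>110),"orange@.134",.134)
cc((H>100)&(H<130)&(S>110)&(V>70),"blue@.158",.158)
m=((S<60)&(V>150)).astype(np.uint8)
cc(m,"white",.134)
n,l,s,ce=cv2.connectedComponentsWithStats(m); k=l[212,262]
pts=cv2.convexHull(np.argwhere(l==k)[:,::-1].astype(np.int32))
(e,r)=cv2.minEnclosingCircle(pts);print(e,r,pz(c,e,.134),"R",r/K(c)*1.279, cv2.fitEllipse(pts))
E
```

```text
orange@.134 [278 198   2   8  14] [278.5 201.5] [0.5565 0.0469 0.134 ]
orange@.134 [291 230  11  11  72] [296.  234.7] [ 0.4624 -0.005   0.134 ]
blue@.158 [275 219   3  14  31] [275.9 225.2] [0.487  0.0529 0.158 ]
white [ 255  191   45   45 1366] [276.8 212.3] [0.5254 0.0512 0.134 ]
white [236 227   8   6  22] [239.5 228.8] [0.4758 0.1564 0.134 ]
white [251 231   3   7  12] [251.8 234.8] [0.4596 0.1211 0.134 ]
(277.1372375488281, 213.07728576660156) 22.864931106567383 [0.52312359 0.05010092 0.134     ] R 0.06518116938940158 ((277.1874084472656, 213.21339416503906), (45.043270111083984, 45.44975280761719), 29.060564041137695)
```

View pics/crop1.png

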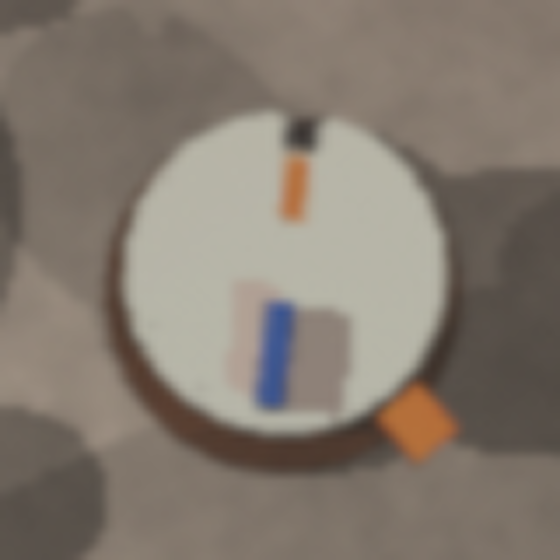

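The crop confirms it: the lid radius measures 65 mm, centred at (0.523, 0.050). The block bears about -138°, the notch about -5° and the rib about 175°. I'll turn it clockwise by about 132°, pushing the rib from its -y side with closed fingers.

```bash
python3 -m inch '[[2.8,5.4,0,8],[5.6,10.8,0,16],[8.4,16.2,0,24],[11.2,21.6,0,32],[14,27,0,40],[16.8,32.4,0,48],[19.6,37.8,0,56],[22.4,43.2,0,64]]' 0 20; python3 -c "
from h import *
o=bot.get_obs();print(o['ee_pos'],o['tcp_rot'],o['q'],o['wrist_force'],o['opening'])"
```

```text
time: 1.65
ee_pos: [0.4254, -0.0781, 0.2396]
tcp_rot: [179.9, 0.0, 85.7]
wrist_force: [1.7, -0.9, -0.5]
opening: -0.0
grasp_force: 0.0
[ 0.42542682 -0.07807356  0.2396256 ] [1.79935006e+02 1.08055630e-02 8.56811782e+01] [-1.03966301e+01 -1.10342360e+01 -5.20645214e+00  9.57620114e+01
 -3.86336217e-03  8.39221834e+01] [ 1.68592066 -0.93545028 -0.46902218] -3.4628244459270624e-05
```

```bash
python3 -m inch '[[1.4,2.7,0,10.6],[2.8,5.4,0,21.2],[4.2,8,0,31.8],[5.6,10.5,0,42.4],[5.6,10.5,-2,53],[5.6,10.5,-4,63.6],[5.6,10.5,-5,74.2],[5.6,10.5,-5,84.8]]' 0 20; python3 - <<'E'
from h import *
o=bot.get_obs();print(o['q'],o['wrist_force'])
c=bot.camera("side"); cr=c["img"][150:290,200:360]
cv2.imwrite("pics/s2.png",cv2.resize(cr[:,:,::-1],None,fx=4,fy=4,interpolation=cv2.INTER_CUBIC))
E
```

```text
time: 2.65
ee_pos: [0.4804, 0.025, 0.1884]
tcp_rot: [-180.0, -0.1, 170.6]
wrist_force: [1.3, -0.8, -0.1]
opening: -0.0001
grasp_force: 0.0
[ 2.98126302e+00 -5.11785136e+00 -5.65486541e+00  8.95432791e+01
  9.29900970e-04  1.24054711e+01] [ 1.27071795 -0.76098322 -0.11198859]
```

View pics/s2.png

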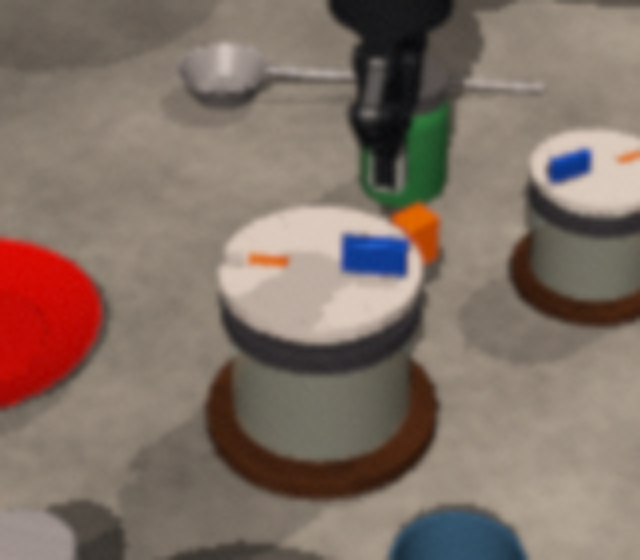

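The closed fingers stand behind the rib (px 390,180) on its -y side, clear of the rib (375,255) and the block. Next I'll compute the arc.

```bash
cat > arc.py <<'E'
import numpy as np,sys
a=[float(v) for v in sys.argv[1:]]  # x y yaw commanded, d, phi...
x,y,w,d=a[:4]
for p in a[4:]:
    r=np.radians(p); u=np.array([np.cos(r),np.sin(r)]); t=np.array([-u[1],u[0]])
    P=np.array([.523,.050])+.038*u+d*t
    print(p,((P-[x,y])*100).round(2),round(p-w,1))
E
python3 arc.py .4808 .025 170.2 .0205 180 175 168 160 152 144 136 128 120 112 104 96 88 80 72 64 56 48 44 40
```

```text
180.0 [0.42 0.45] 9.8
175.0 [0.26 0.79] 4.8
168.0 [0.08 1.28] -2.2
160.0 [-0.05  1.87] -10.2
152.0 [-0.1   2.47] -18.2
144.0 [-0.06  3.08] -26.2
136.0 [0.06 3.67] -34.2
128.0 [0.27 4.23] -42.2
120.0 [0.54 4.77] -50.2
112.0 [0.9  5.26] -58.2
104.0 [1.31 5.69] -66.2
96.0 [1.78 6.06] -74.2
88.0 [2.3  6.37] -82.2
80.0 [2.86 6.6 ] -90.2
72.0 [3.44 6.75] -98.2
64.0 [4.04 6.81] -106.2
56.0 [4.65 6.8 ] -114.2
48.0 [5.24 6.7 ] -122.2
44.0 [5.53 6.61] -126.2
40.0 [5.81 6.51] -130.2
```

```bash
python3 -m inch '[[0,0,-2,5],[0,0,-3.5,8],[0.4,0.4,-3.5,9],[0.25,0.8,-3.5,5],[0.1,1.3,-3.5,-2],[-0.05,1.9,-3.5,-10],[-0.1,2.5,-3.5,-18],[-0.05,3.1,-3.5,-26]]' 0 20; python3 - <<'E'
from h import *
c=bot.camera("side"); cr=c["img"][150:290,200:360]
cv2.imwrite("pics/s3.png",cv2.resize(cr[:,:,::-1],None,fx=4,fy=4,interpolation=cv2.INTER_CUBIC))
E
python3 arc.py .4803 .056 144.2 .0205  136 128 120 112 104 96 88 80 72
```

```text
time: 3.7
ee_pos: [0.4807, 0.0561, 0.1553]
tcp_rot: [180.0, 0.1, 143.8]
wrist_force: [0.9, -3.1, -0.4]
opening: 0.0002
grasp_force: 1.0
136.0 [0.11 0.57] -8.2
128.0 [0.32 1.13] -16.2
120.0 [0.59 1.67] -24.2
112.0 [0.95 2.16] -32.2
104.0 [1.36 2.59] -40.2
96.0 [1.83 2.96] -48.2
88.0 [2.35 3.27] -56.2
80.0 [2.91 3.5 ] -64.2
72.0 [3.49 3.65] -72.2
```

View pics/s3.png

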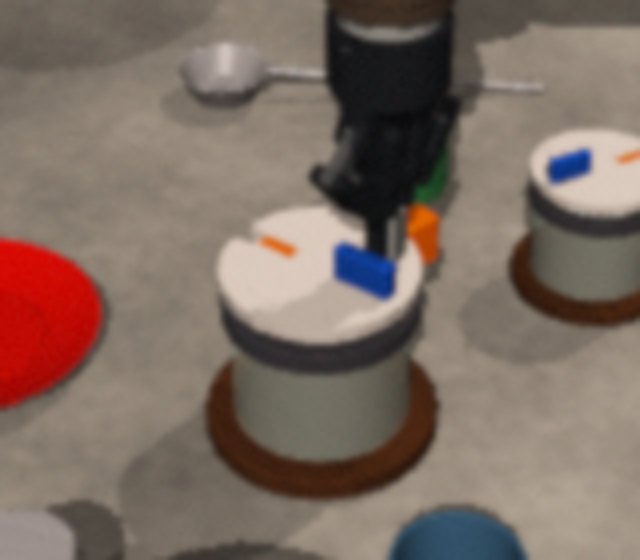

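The finger is behind the rib (px 365,270) and the lid has begun to turn clockwise; the notch is now near (245,240). I'll continue along the arc.

```bash
python3 -m inch '[[0.1,0.55,0,-8],[0.3,1.15,0,-16],[0.6,1.65,0,-24],[0.95,2.15,0,-32],[1.35,2.6,0,-40],[1.85,2.95,0,-48],[2.35,3.25,0,-56],[2.9,3.5,0,-64]]'; python3 arc.py .5093 .091 80.2 .0205 72 64 58 54 50 48 46 44
```

```text
time: 4.75
ee_pos: [0.5096, 0.0911, 0.1551]
tcp_rot: [180.0, 0.0, 80.0]
wrist_force: [-2.2, -1.4, 0.5]
opening: 0.0001
grasp_force: 1.1
72.0 [0.59 0.15] -8.2
64.0 [1.19 0.21] -16.2
58.0 [1.65 0.21] -22.2
54.0 [1.95 0.18] -26.2
50.0 [2.24 0.13] -30.2
48.0 [2.39 0.1 ] -32.2
46.0 [2.54 0.06] -34.2
44.0 [2.68 0.01] -36.2
```

```bash
python3 -m inch '[[0.6,0.15,0,-8],[1.2,0.2,0,-16],[1.65,0.2,0,-22],[1.95,0.2,0,-26],[2.1,0.15,0,-28],[2.25,0.15,0,-30],[2.25,0.15,0,-30],[2.25,0.15,0,-30]]'; cat > see.py <<'E'
from h import *
import sys
tag=sys.argv[1]; zt=float(sys.argv[2])
C=np.array([.523,.05])
for n in("top","side"):
    c=bot.camera(n); p=proj(c,[.523,.05,.134]); x,y=int(p[0])-50,int(p[1])-45
    cv2.imwrite(f"pics/{tag}_{n}.png",cv2.resize(c["img"][y:y+90,x:x+100,::-1],None,fx=6,fy=6,interpolation=cv2.INTER_CUBIC))
    print(n,"crop origin",x,y)
    for th,z in(("lid_center",zt),("notch",zt),("rib",zt+.024)):
        for r in bot.landmark_of(th,c)[:3]:
            X=pz(c,r["point"],z)[:2]
            if np.hypot(*(X-C))<.08: print(n,th,np.round(r["point"],1),round(r["score"],2),X.round(4),np.degrees(np.arctan2(*(X-C)[::-1])).round(1))
    hsv=cv2.cvtColor(c["img"],cv2.COLOR_RGB2HSV);H,S,V=[hsv[:,:,i].astype(int) for i in range(3)]
    for nm,m,z in(("orange",(H>5)&(H<22)&(S>130)&(V>110),zt),("blue",(H>100)&(H<130)&(S>110)&(V>70),zt+.024)):
        k,l,s,ce=cv2.connectedComponentsWithStats(m.astype(np.uint8))
        for i in range(1,k):
            X=pz(c,ce[i],z)[:2]
            if s[i,4]>5 and np.hypot(*(X-C))<.1: print(n,nm,s[i,4],ce[i].round(1),X.round(4),np.degrees(np.arctan2(*(X-C)[::-1])).round(1))
E
python3 see.py a .134
```

```text
time: 5.75
ee_pos: [0.5319, 0.0925, 0.1543]
tcp_rot: [180.0, -0.0, 50.3]
wrist_force: [-0.9, 1.2, 0.7]
opening: 0.0002
grasp_force: 0.6
top crop origin 227 168
top lid_center [275.1 211.7] 0.7 [0.527 0.056] 56.7
top notch [293.8 228.6] 0.7 [0.4797 0.0017] -131.9
top orange 67 [296.1 234.6] [ 0.4626 -0.0052] -137.6
side crop origin 229 171
side lid_center [280.5 218. ] 0.73 [0.5197 0.0581] 111.8
side notch [291.4 205.8] 0.66 [0.4937 0.0033] -122.0
side rib [266.  217.8] 0.61 [0.5538 0.0904] 52.7
side orange 115 [304.6 206.8] [0.4586 0.0063] -145.8
side orange 16 [288.6 210.1] [0.5003 0.0228] -129.8
side blue 56 [266.7 220.6] [0.5511 0.1016] 61.4
```

```bash
python3 -c "
import cv2,numpy as np
cv2.imwrite('pics/a.png',cv2.resize(np.hstack([cv2.imread('pics/a_top.png'),cv2.imread('pics/a_side.png')]),(800,360)))"
```

```text
(no output)
```

View pics/a.png

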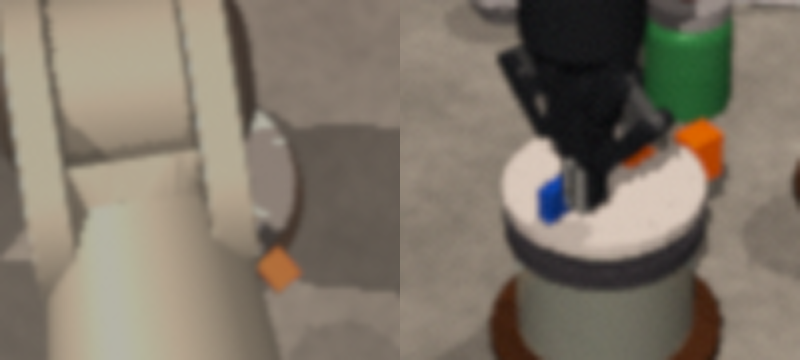

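The notch is near -132°, with about 6° still to go, but the hand hides most of it. I'll back off for a clear look.

```bash
python3 -m inch '[[-0.8,0.9,0,0],[-0.8,0.9,5,0],[-0.8,-2,8,0],[-1,-8,8,0],[-1,-14,8,0],[-1,-20,8,0],[-1,-20,8,0],[-1,-20,8,0]]'; python3 see.py b .134; python3 -c "
import cv2,numpy as np
cv2.imwrite('pics/b.png',cv2.resize(np.hstack([cv2.imread('pics/b_top.png'),cv2.imread('pics/b_side.png')]),(800,360)))"
```

```text
time: 7.15
ee_pos: [0.5216, -0.1071, 0.2343]
tcp_rot: [-180.0, -0.0, 50.2]
wrist_force: [-0.3, 1.0, 0.4]
opening: 0.0
grasp_force: 0.0
top crop origin 227 168
top lid_center [275.3 210.8] 0.76 [0.5296 0.0555] 40.0
top notch [293.5 228.2] 0.84 [0.4808 0.0025] -131.6
top rib [265.6 200.7] 0.84 [0.5553 0.0835] 46.0
top rib [277.9 221.3] 0.63 [0.4979 0.0477] -174.7
top orange 13 [286.8 221. ] [0.501  0.0219] -128.1
top orange 69 [296.  234.6] [ 0.4627 -0.0048] -137.8
top blue 39 [267.9 204.8] [0.5438 0.0768] 52.2
side crop origin 229 171
side lid_center [283.  216.5] 0.84 [0.5137 0.0515] 171.1
side notch [293. 206.] 0.76 [0.4895 0.004 ] -126.1
side rib [268.6 218.2] 0.85 [0.5472 0.0918] 59.9
side orange 114 [304.7 206.8] [0.4585 0.0063] -145.9
side orange 18 [288.2 209.9] [0.5016 0.0221] -127.5
side blue 116 [269.9 218.3] [0.5439 0.0921] 63.6
```

View pics/b.png

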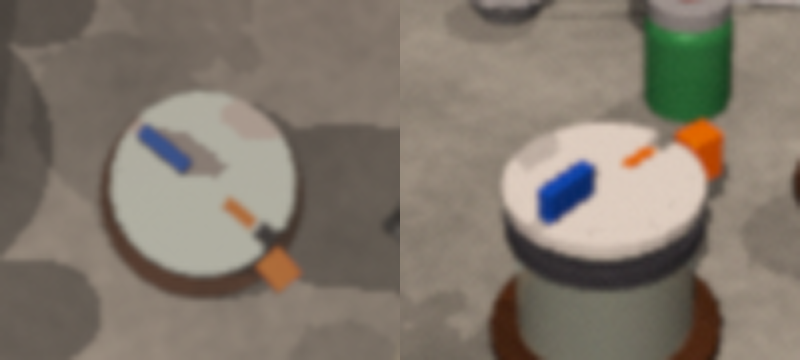

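The lid has about 8° left: notch line about -130°, block -137.5°. This agrees with the tool bearing of 50° against a target of about 42.3°. I'll return and finish the push.

```bash
python3 arc.py .5218 -.1075 50.2 .0205 50 48 46 44 42.5
```

```text
50.0 [ 0.99 19.98] -0.2
48.0 [ 1.14 19.95] -2.2
46.0 [ 1.29 19.91] -4.2
44.0 [ 1.43 19.86] -6.2
42.5 [ 1.54 19.83] -7.7
```

```bash
python3 -m inch '[[0,6,0,0],[0,12,0,0],[0,18,0,0],[0.2,20.9,0,0],[0.2,20.9,-3,0],[0.2,20.9,-6,0],[0.2,20.9,-8,0],[0.2,20.9,-8,0]]'
```

```text
time: 8.55
ee_pos: [0.5229, 0.1016, 0.1529]
tcp_rot: [-179.9, 0.1, 50.2]
wrist_force: [-0.2, 0.9, 1.0]
opening: -0.0002
grasp_force: 0.0
```

```bash
python3 -m inch '[[0.4,-0.5,0,0],[0.8,-0.9,0,0],[0.95,-0.95,0,-2],[1.1,-1,0,-4],[1.2,-1.05,0,-6],[1.35,-1.1,0,-7.7],[1.35,-1.1,0,-7.7],[1.35,-1.1,0,-7.7]]'; python3 -m inch '[[-0.7,0.9,0,0],[-0.7,0.9,5,0],[-0.8,-2,8,0],[-1,-8,8,0],[-1,-14,8,0],[-1,-20,8,0],[-1,-20,8,0],[-1,-20,8,0]]'; python3 see.py c .134; python3 -c "
import cv2,numpy as np
cv2.imwrite('pics/c.png',cv2.resize(np.hstack([cv2.imread('pics/c_top.png'),cv2.imread('pics/c_side.png')]),(800,360)))"
```

```text
time: 9.55
ee_pos: [0.5372, 0.0904, 0.154]
tcp_rot: [-180.0, 0.0, 42.5]
wrist_force: [-0.3, 0.2, 0.3]
opening: 0.0001
grasp_force: 0.3
time: 10.55
ee_pos: [0.5271, -0.1091, 0.2342]
tcp_rot: [-180.0, 0.0, 42.5]
wrist_force: [0.6, 1.0, -0.3]
opening: 0.0
grasp_force: 0.0
top crop origin 227 168
top lid_center [275.  209.3] 0.9 [0.5339 0.0564] 30.7
top notch [291.4 229.6] 0.89 [0.4767 0.0085] -138.1
top rib [265.8 198.5] 0.62 [0.5615 0.083 ] 40.6
top rib [292.9 229. ] 0.29 [0.4772 0.0053] -135.7
top orange 13 [285.6 222.5] [0.4967 0.0253] -136.8
top orange 69 [296.  234.6] [ 0.4627 -0.0048] -137.8
top blue 36 [268.8 203.2] [0.5483 0.0744] 44.0
side crop origin 229 171
side notch [294.  205.6] 0.92 [0.4869 0.002 ] -127.0
side rib [267.8 214.9] 0.96 [0.5503 0.0783] 46.1
side orange 118 [304.5 206.8] [0.459  0.0064] -145.8
side orange 20 [289.5 210.5] [0.498  0.0246] -134.6
side blue 128 [268.6 217.7] [0.5474 0.0896] 58.3
```

View pics/c.png

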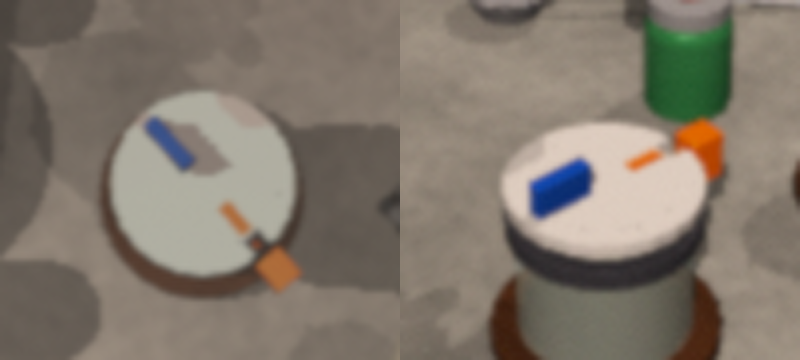

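The stripe, notch and orange block now line up (notch line about -137.3°, block -137.5°), and the pin's orange shows in the notch at (258,241). I'll press near the lid centre, opposite the rib.

```bash
python3 -m inch '[[-0.4,5,0,0],[-0.8,10,0,0],[-1.4,15.1,0,0],[-1.4,15.1,-4,0],[-1.4,15.1,-7,0],[-1.4,15.1,-8.4,0],[-1.4,15.1,-8.7,0],[-1.4,15.1,-8.9,0]]' 0; python3 -m inch '[[0,0,-0.1,0],[0,0,-0.2,0],[0,0,-0.3,0],[0,0,-0.4,0],[0,0,-0.5,0],[0,0,-0.6,0],[0,0,-0.7,0],[0,0,-0.7,0]]'
```

```text
time: 11.95
ee_pos: [0.5138, 0.0414, 0.1463]
tcp_rot: [179.9, -0.1, 42.5]
wrist_force: [0.8, 0.1, 0.2]
opening: 0.0004
grasp_force: 0.0
time: 12.95
ee_pos: [0.5134, 0.0415, 0.1388]
tcp_rot: [180.0, -0.0, 42.5]
wrist_force: [-0.6, -1.4, 3.6]
opening: 0.0002
grasp_force: 2.5
```

```bash
python3 -m inch '[[0,0,-0.1,0],[0,0,-0.2,0],[0,0,-0.3,0],[0,0,-0.4,0],[0,0,-0.5,0],[0,0,-0.6,0],[0,0,-0.7,0],[0,0,-0.7,0]]'
```

```text
time: 13.95
ee_pos: [0.5134, 0.0415, 0.1316]
tcp_rot: [180.0, -0.0, 42.5]
wrist_force: [-1.7, -0.7, 4.2]
opening: 0.0
grasp_force: 2.3
```

It's going down at about 4 N, so the pin is in the notch. I'll press the last couple of millimetres gently.

```bash
python3 -m inch '[[0,0,-0.05,0],[0,0,-0.1,0],[0,0,-0.15,0],[0,0,-0.2,0],[0,0,-0.2,0],[0,0,-0.25,0],[0,0,-0.25,0],[0,0,-0.25,0]]'
```

```text
time: 14.95
ee_pos: [0.5135, 0.0415, 0.1299]
tcp_rot: [179.9, -0.1, 42.5]
wrist_force: [-2.6, -2.0, 11.3]
opening: 0.0
grasp_force: 5.6
```

```bash
python3 -m inch '[[0,0,-0.05,0],[0,0,-0.1,0],[0,0,-0.1,0],[0,0,-0.1,0],[0,0,-0.1,0],[0,0,-0.1,0],[0,0,-0.1,0],[0,0,-0.1,0]]'; python3 -m inch '[[0,0,2,0],[0,0,6,0],[0,0,10,0],[0,-5,10,0],[0,-10,10,0],[0,-16,10,0],[0,-16,10,0],[0,-16,10,0]]'; python3 see.py d .122; python3 -c "
import cv2,numpy as np
cv2.imwrite('pics/d.png',cv2.resize(np.hstack([cv2.imread('pics/d_top.png'),cv2.imread('pics/d_side.png')]),(800,360)))"
```

```text
time: 15.95
ee_pos: [0.5135, 0.0414, 0.1298]
tcp_rot: [179.9, -0.1, 42.5]
wrist_force: [-6.4, -1.1, 17.5]
opening: -0.0001
grasp_force: 8.9
time: 16.95
ee_pos: [0.5132, -0.1184, 0.2274]
tcp_rot: [-180.0, 0.0, 42.5]
wrist_force: [-0.0, -1.1, -1.1]
opening: -0.0
grasp_force: 0.0
top crop origin 227 168
top lid_center [275.8 210.8] 0.78 [0.5307 0.054 ] 27.5
top notch [290.8 229.6] 0.71 [0.4773 0.0097] -138.6
top rib [267.1 199. ] 0.91 [0.5616 0.0795] 37.4
top orange 15 [285.3 222.3] [0.4979 0.0258] -136.1
top orange 69 [296.  234.6] [ 0.4631 -0.0054] -137.2
top blue 39 [269.3 204.1] [0.5472 0.073 ] 43.6
side crop origin 229 171
side lid_center [281.4 220.8] 0.73 [0.5177 0.0542] 141.2
side notch [294.2 210.3] 0.6 [0.4861 0.0068] -130.6
side rib [268.7 218.7] 0.86 [0.5483 0.0782] 48.1
side orange 154 [303.5 207.8] [ 0.4615 -0.0058] -137.8
side orange 18 [289.4 214.3] [0.4982 0.0251] -134.9
side blue 125 [268.7 221.3] [0.5474 0.0889] 57.9
```

View pics/d.png

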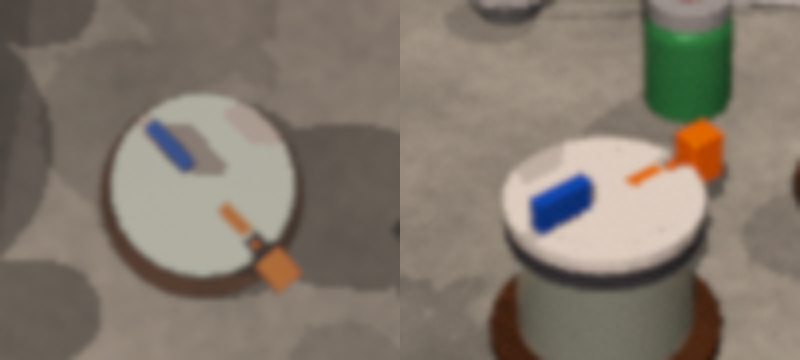

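The lid is down on the collar: the stripe sits about 4 px lower in the side view and the pin shows in the notch at (258,242). The hard stop came at TCP z = 0.130, which matches the home position. The hand is clear, so I'll hand it in.

```bash
python3 -c "
from workcell import bot
print(bot.job_done())"
```

```text
the job is handed in; nothing more can be done
None
```

The sugar jar's lid is turned with its notch over the pin and pressed fully home on the collar, with the hand clear; I handed the job in at about 17 s of the 54 s allowed, and no verdict was returned.

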